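Pack the clamp with spacer plates until the bench block is snug

TASK

The jaw of the green clamp bed has too short a stroke to reach the steel block. Take spacer plates from the rack by their yellow tabs and stand them upright across the bed in the gap between jaw and block, one at a time, until there are enough of them for the jaw to reach, then push the red jaw handle so that the jaw presses the plates and block snugly against the end stop with no play left, and let go. Leave plates you do not need standing in the rack, and do not disturb the other things on the bench.

Things in the scene. Friction and masses are not known exactly. Their poses are not given: they have to be found in the camera images.
- clamp_bed: green clamp bed fixed to the table, plate 260 x 150 x 10 mm; origin on the table under its middle line (y = 0); x points along the bed from jaw to end stop, z up; its top is 10 mm above the origin. Along the middle line: sliding jaw, open gap, steel block, dark end stop. Low side rails (8 mm high, 124 mm apart) leave a plate standing across the bed 12 mm to spare at each end
- jaw (a joint): travel of the sliding jaw toward the block, 0 = fully open (as it starts) to 0.019 m = end of its short stroke; it stays where it is left and takes about 4 N to slide
- jaw_face (a point): middle of the jaw's flat steel face that presses the plates (face 90 mm wide, 25 mm tall, 12.5 mm above and below this point); moves with the jaw; x points to the block. With the jaw open it is at x = -35 mm in the bed's frame
- jaw_handle (a point): middle of the jaw's red grip, an upright bar 56 mm wide (along y), 16 mm thick (along x), 36 mm tall, 45 mm behind the jaw face; its top is 88 mm above the table; push it from behind along the bed's x to close the jaw. Behind it the bed is free
- block_center (a point): centre of the square steel bench block, 62 x 62 x 20 mm, loose on the bed with its far face touching the end stop; its near face is 31 mm from this point toward the jaw. The open gap between the jaw face and this near face differs from run to run, from 33 to 47 mm
- bench_block: the same steel block; origin at the centre of its underside; x along the bed
- end_stop: dark steel stop bar 25 x 100 x 30 mm, fixed to the bed for this run; origin at the foot of its face that touches the block; x as the bed's
- rack_center (a point): grey rack, base 104 x 112 mm, fixed to the table, with three slots across its x, 28 mm apart, in which the plates stand 6 mm above the table between low combs 24 mm high; the point is over its middle at the height of the plates' centres; x across the slots
- plate_1_center (a point): centre of one of three alike aluminium spacer plates standing on their long edge: 12 mm thick (x), 100 long (y), 28 tall, with a yellow tab on the middle of its top edge, 36 mm long (y), 12 thick, 30 tall; grip it from above by the two ends of the tab, 36 mm apart. 58 mm tall in all: the point is 29 mm above its underside, the tab spans 1 mm below to 29 mm above it. 0.12 kg
- plate_1: the same plate; origin at the centre of its underside
- plate_2_center (a point): centre of one of three alike aluminium spacer plates standing on their long edge: 12 mm thick (x), 100 long (y), 28 tall, with a yellow tab on the middle of its top edge, 36 mm long (y), 12 thick, 30 tall; grip it from above by the two ends of the tab, 36 mm apart. 58 mm tall in all: the point is 29 mm above its underside, the tab spans 1 mm below to 29 mm above it. 0.12 kg
- plate_2: the same plate; origin at the centre of its underside
- plate_3_center (a point): centre of one of three alike aluminium spacer plates standing on their long edge: 12 mm thick (x), 100 long (y), 28 tall, with a yellow tab on the middle of its top edge, 36 mm long (y), 12 thick, 30 tall; grip it from above by the two ends of the tab, 36 mm apart. 58 mm tall in all: the point is 29 mm above its underside, the tab spans 1 mm below to 29 mm above it. 0.12 kg
- plate_3: the same plate; origin at the centre of its underside
- white_handle: bystander: white eight-sided plastic tool handle lying down, 128 mm long, 27 mm thick; origin at the centre of its underside
- nylon_cone: bystander: white plastic cone standing up, 38 mm across, 90 mm tall; origin at the centre of its underside
- red_file: bystander: half-round file, 251 mm long, with a red handle; origin at the centre of its underside
Not all that is in view belongs to the job. Leave any brown or purple look-alike of the plate_1 alone.

How it is judged:
On the way, in this order (a step that is already met when the one before it is completed fails the run):
1. a first plate stands in the gap between jaw and block (((x of plate_1_center in the frame of clamp_bed between -0.035 and 0.022 m and y of plate_1_center in the frame of clamp_bed between -0.02 and 0.02 m and z of plate_1_center in the frame of clamp_bed between 0.034 and 0.043 m and angle between plate_1_center's own z axis and vertical below 0.12 rad) or (x of plate_2_center in the frame of clamp_bed between -0.035 and 0.022 m and y of plate_2_center in the frame of clamp_bed between -0.02 and 0.02 m and z of plate_2_center in the frame of clamp_bed between 0.034 and 0.043 m and angle between plate_2_center's own z axis and vertical below 0.12 rad) or (x of plate_3_center in the frame of clamp_bed between -0.035 and 0.022 m and y of plate_3_center in the frame of clamp_bed between -0.02 and 0.02 m and z of plate_3_center in the frame of clamp_bed between 0.034 and 0.043 m and angle between plate_3_center's own z axis and vertical below 0.12 rad))), for 0.2 s.
2. then a second plate stands in the gap (((x of plate_2_center in the frame of clamp_bed between -0.035 and 0.022 m and y of plate_2_center in the frame of clamp_bed between -0.02 and 0.02 m and z of plate_2_center in the frame of clamp_bed between 0.034 and 0.043 m and angle between each of plate_2_center, plate_1_center's own z axis and vertical below 0.12 rad and x of plate_1_center in the frame of clamp_bed between -0.035 and 0.022 m and y of plate_1_center in the frame of clamp_bed between -0.02 and 0.02 m and z of plate_1_center in the frame of clamp_bed between 0.034 and 0.043 m) or (x of plate_3_center in the frame of clamp_bed between -0.035 and 0.022 m and y of plate_3_center in the frame of clamp_bed between -0.02 and 0.02 m and z of plate_3_center in the frame of clamp_bed between 0.034 and 0.043 m and angle between each of plate_3_center, plate_1_center's own z axis and vertical below 0.12 rad and x of plate_1_center in the frame of clamp_bed between -0.035 and 0.022 m and y of plate_1_center in the frame of clamp_bed between -0.02 and 0.02 m and z of plate_1_center in the frame of clamp_bed between 0.034 and 0.043 m) or (x of plate_3_center in the frame of clamp_bed between -0.035 and 0.022 m and y of plate_3_center in the frame of clamp_bed between -0.02 and 0.02 m and z of plate_3_center in the frame of clamp_bed between 0.034 and 0.043 m and angle between each of plate_3_center, plate_2_center's own z axis and vertical below 0.12 rad and x of plate_2_center in the frame of clamp_bed between -0.035 and 0.022 m and y of plate_2_center in the frame of clamp_bed between -0.02 and 0.02 m and z of plate_2_center in the frame of clamp_bed between 0.034 and 0.043 m))), for 0.2 s.
3. the jaw is pushed onto a pack of two or three plates that fills the gap and presses it with more than 2 N (((x of plate_1_center in the frame of jaw_face between 0.004 and 0.008 m and y of plate_1_center in the frame of jaw_face between -0.02 and 0.02 m) or (x of plate_2_center in the frame of jaw_face between 0.004 and 0.008 m and y of plate_2_center in the frame of jaw_face between -0.02 and 0.02 m) or (x of plate_3_center in the frame of jaw_face between 0.004 and 0.008 m and y of plate_3_center in the frame of jaw_face between -0.02 and 0.02 m)) and ((x of plate_1_center in the frame of jaw_face between 0.016 and 0.02 m and y of plate_1_center in the frame of jaw_face between -0.02 and 0.02 m) or (x of plate_2_center in the frame of jaw_face between 0.016 and 0.02 m and y of plate_2_center in the frame of jaw_face between -0.02 and 0.02 m) or (x of plate_3_center in the frame of jaw_face between 0.016 and 0.02 m and y of plate_3_center in the frame of jaw_face between -0.02 and 0.02 m)) and (x of block_center in the frame of jaw_face below 0.058 m or (x of plate_1_center in the frame of jaw_face between 0.028 and 0.032 m and y of plate_1_center in the frame of jaw_face between -0.02 and 0.02 m) or (x of plate_2_center in the frame of jaw_face between 0.028 and 0.032 m and y of plate_2_center in the frame of jaw_face between -0.02 and 0.02 m) or (x of plate_3_center in the frame of jaw_face between 0.028 and 0.032 m and y of plate_3_center in the frame of jaw_face between -0.02 and 0.02 m)) and x of block_center in the frame of jaw_face below 0.07 m and (contact force between jaw and plate_1 above 2 N or contact force between jaw and plate_2 above 2 N or contact force between jaw and plate_3 above 2 N)), for 0.1 s.
At the end, for the whole second after the job is handed in: Two or three plates stand upright in one tight pack between jaw face and block, each within 2 mm of its place, 20 mm of the middle line, under 3 mm play in all; the block is within 5 mm of the end stop, 12 mm sideways; the other plates stand in the rack; all at rest (((x of plate_1_center in the frame of jaw_face between 0.004 and 0.008 m and y of plate_1_center in the frame of jaw_face between -0.02 and 0.02 m) or (x of plate_2_center in the frame of jaw_face between 0.004 and 0.008 m and y of plate_2_center in the frame of jaw_face between -0.02 and 0.02 m) or (x of plate_3_center in the frame of jaw_face between 0.004 and 0.008 m and y of plate_3_center in the frame of jaw_face between -0.02 and 0.02 m)) and ((x of plate_1_center in the frame of jaw_face between 0.016 and 0.02 m and y of plate_1_center in the frame of jaw_face between -0.02 and 0.02 m) or (x of plate_2_center in the frame of jaw_face between 0.016 and 0.02 m and y of plate_2_center in the frame of jaw_face between -0.02 and 0.02 m) or (x of plate_3_center in the frame of jaw_face between 0.016 and 0.02 m and y of plate_3_center in the frame of jaw_face between -0.02 and 0.02 m)) and (x of block_center in the frame of jaw_face below 0.058 m or (x of plate_1_center in the frame of jaw_face between 0.028 and 0.032 m and y of plate_1_center in the frame of jaw_face between -0.02 and 0.02 m) or (x of plate_2_center in the frame of jaw_face between 0.028 and 0.032 m and y of plate_2_center in the frame of jaw_face between -0.02 and 0.02 m) or (x of plate_3_center in the frame of jaw_face between 0.028 and 0.032 m and y of plate_3_center in the frame of jaw_face between -0.02 and 0.02 m)) and x of block_center in the frame of jaw_face below 0.07 m and x of block_center in the frame of end_stop between -0.036 and -0.028 m and y of block_center in the frame of end_stop between -0.012 and 0.012 m and z of block_center in the frame of clamp_bed between 0.016 and 0.024 m and ((x of plate_1_center in the frame of jaw_face between 0 and 0.042 m and y of plate_1_center in the frame of jaw_face between -0.02 and 0.02 m and z of plate_1_center in the frame of clamp_bed between 0.034 and 0.043 m and angle between plate_1_center's own z axis and vertical below 0.12 rad) or (horizontal distance between plate_1_center and rack_center below 0.065 m and height (world z) of plate_1_center between 0.028 and 0.042 m and angle between plate_1_center's own z axis and vertical below 0.2 rad)) and ((x of plate_2_center in the frame of jaw_face between 0 and 0.042 m and y of plate_2_center in the frame of jaw_face between -0.02 and 0.02 m and z of plate_2_center in the frame of clamp_bed between 0.034 and 0.043 m and angle between plate_2_center's own z axis and vertical below 0.12 rad) or (horizontal distance between plate_2_center and rack_center below 0.065 m and height (world z) of plate_2_center between 0.028 and 0.042 m and angle between plate_2_center's own z axis and vertical below 0.2 rad)) and ((x of plate_3_center in the frame of jaw_face between 0 and 0.042 m and y of plate_3_center in the frame of jaw_face between -0.02 and 0.02 m and z of plate_3_center in the frame of clamp_bed between 0.034 and 0.043 m and angle between plate_3_center's own z axis and vertical below 0.12 rad) or (horizontal distance between plate_3_center and rack_center below 0.065 m and height (world z) of plate_3_center between 0.028 and 0.042 m and angle between plate_3_center's own z axis and vertical below 0.2 rad)) and linear speed of each of plate_1, plate_2, plate_3, bench_block below 0.01 m/s); the robot touches nothing.
It fails at once if the white handle is moved by more than 30 mm (distance of white_handle from where it was at the start of the episode above 0.03 m).
It fails at once if the nylon cone is moved by more than 30 mm (distance of nylon_cone from where it was at the start of the episode above 0.03 m).
It fails at once if the red file is moved by more than 30 mm (distance of red_file from where it was at the start of the episode above 0.03 m).
It also fails if it takes over 72 s, if anything falls off the work surface, if the arm or the gripper's body presses on something with over 40 N, if the wrist force passes 120 N, or if a joint passes its speed limit or range.

ROBOT

A 6-joint arm with a two-finger parallel gripper is mounted at the origin on a cart in front of the work surface, level with it; the furniture and walls round the work are solid. World frame = base frame: x ahead of the robot, y to its left, z up, the work surface at z = 0. Lengths are in m, angles in rad, forces in N, time in s.
With the tool pointing down it reaches from about 0.35 to 0.975 m from the base axis. Payload 4.9 kg.
Tool frame: the origin (TCP) lies midway between the tips of the shut fingers; the grasp point (between the pads) lies 19 mm behind it; z points along the fingers, y is the line along which they close (so a half turn about z gives the same grasp; the last joint's range is limited). The gripper opens to 85 mm and grips with 20 to 120 N. Pads are 22 mm wide; open, the fingers measure 114 mm over their backs; the gripper's body (76 mm by 85 mm) begins 54 mm behind the grasp point. The pads swing forward as they close: fully open they stand 13 mm farther back than shut.
Start: joints at [1.056, 0.053, 1.613, -0, 1.476, -0.119], TCP at [0.241, 0.577, 0.231] pointing down, gripper open.
Joint ranges: [-3.01, 3.01], [-1.01, 2.22], [0.06, 2.58], [-1.02, 4.17], [0.09, 2.62], [-3.14, 3.14]. Speed limits (rad/s): [2.57, 2.57, 3.14, 3.14, 3.14, 3.14].

INTERFACE

Orientations are given as a rotation vector (axis times angle).
In Python, from plant import telemetry, imaging, close_job gives the robot as it stands.
- The arm moves only by the tool jog_arm, never from a script. Its argument "motion" is a list of rows, each a list of 2 entries, a list of its own where there are three numbers: the shift along the tool's x, y, z in cm, then the turn, a rotation vector about the tool's x, y, z in degrees. In form: [[[tx, ty, tz], [rx, ry, rz]], ...]. A call has 1 to 12 rows; each row is the pose to reach, as a shift and turn from the pose commanded when the call began, along the tool's axes at that moment; what a row does not reach only later rows make up. A row lasts 1/12 s, in which the tool goes at most 41.7 mm and 7.16 degrees, less where a joint would pass 70% of its speed; a pose out of reach is approached as far as the arm can. A call with a gripper value outside its range is refused whole. "gripper" is the opening, from -1 (shut) to 1 (fully open), set as the call begins (left out, the last holds). The fingers move at their own pace and stop on an object; "grip_force" is the grip in N (left out, the last holds). Time passes only in rows, so rows that repeat a pose let the fingers close. It gives the time, the measured TCP pose, the force, the opening and the grip force at its end, in the units of the state.
- telemetry.get_obs(): the state, without advancing time (a new reading comes with each control period).
- imaging.capture(name): name is "scene" or "top" or "wrist"; returns the picture (384x512x3 uint8, red, green, blue); there is no depth.
- imaging.calibration(name): a dict with "fx", "fy", "cx", "cy" (pixels), "rvec" (rotation vector, rad) and "tvec" (3), from world to camera coordinates, as OpenCV has them. Camera axes: x right, y down, z forward; pixel columns grow to the right and rows downward; lengths in m; the calibration is good to about 2 mm. A picture is of the moment at which its call begins: read the wrist's pose just before it. calibration takes no time and is no camera call; for the wrist camera it gives the pose at the moment of the call.
- close_job(): hands the job in; it is judged then, once.
The state is a dict: "time_s": time; "q": joint angles; "dq": joint speeds; "joint_efforts": joint torques, N m; "ee_pos": TCP position; "ee_rot": TCP orientation; "contact_force": force on the tool from outside, world axes, zero at the start; "moment": the same for the moment, N m; "gripper_width": opening from 0.0 (shut) to 1.0 (fully open); "grip_force": force on a finger pad.
Only numpy, scipy, OpenCV 4.12 (cv2) and the standard library are available. Lean on these libraries where they do the work, as an engineer would, in place of code of your own. Each camera call takes 0.05 s, during which the arm holds its last target. There are 200 camera calls.

## Working session

There is one attempt and no reset: what is moved stays moved. The work goes in short steps, Python scripts to look and compute and a tool call to move; the robot and the scene stay as the last step left them, time stands still between calls to the robot, and variables do not carry over. Pictures are saved under pics/ and viewed, at most 10 in all, crops included, and the job is handed in when it is done.

Besides the shell and the picture viewer there is one more tool, called after ">>>" in YAML: its name, and indented under it one key for each argument. jog_arm: Moves the arm, as the interface text tells. Its arguments: {"type":"object","properties":{"motion":{"type":"array"},"gripper":{"type":"number"},"grip_force":{"type":"number"}},"required":["motion"]}

```bash
mkdir -p pics
python3 - <<'E'
from plant import telemetry, imaging
import cv2,numpy as np
for n in("scene","top"):
    im=imaging.capture(n); cv2.imwrite(f"pics/{n}0.png",im[:,:,::-1])
    c=imaging.calibration(n); print(n,{k:np.round(v,4).tolist() for k,v in c.items()})
print(telemetry.get_obs())
E
```

```text
scene {'fx': 346.5973, 'fy': 346.5973, 'cx': 257.1082, 'cy': 186.7001, 'rvec': [2.0532, -0.7267, 0.3799], 'tvec': [-0.469, 0.2376, 0.6851]}
top {'fx': 475.099, 'fy': 475.099, 'cx': 251.4837, 'cy': 195.236, 'rvec': [2.1767, -2.1707, 0.1061], 'tvec': [-0.0601, 0.5599, 1.355]}
{'time_s': 0.1, 'q': array([ 1.05598642e+00,  5.32651791e-02,  1.61416859e+00, -2.74367911e-05,
        1.47598475e+00, -1.18983465e-01]), 'dq': array([ 5.11465635e-04, -4.35937548e-04, -3.36336849e-03,  1.94002837e-05,
        1.61480567e-03,  1.88057810e-04]), 'joint_efforts': array([ 4.90875027e-04, -3.94907498e+01, -3.71361279e+01, -1.38062755e-04,
        3.87272783e-03,  6.81622396e-06]), 'ee_pos': array([0.24069879, 0.5761798 , 0.23019476]), 'ee_rot': array([-6.17600578e-01, -3.07973291e+00,  2.73814051e-03]), 'contact_force': array([ 0.33666253, -0.10654876,  0.22223629]), 'moment': array([-0.02184027,  0.05627881,  0.0530637 ]), 'grip_force': 0.0, 'gripper_width': 1.0013176159458443}
```

View pics/scene0.png

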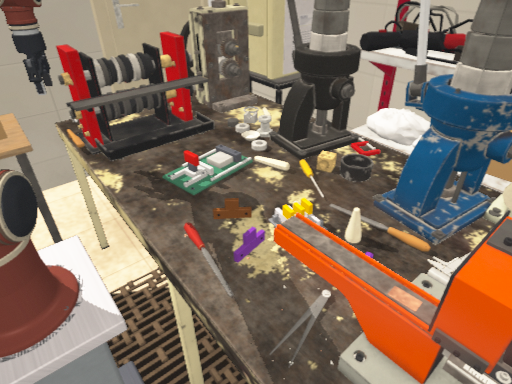

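View pics/top0.png

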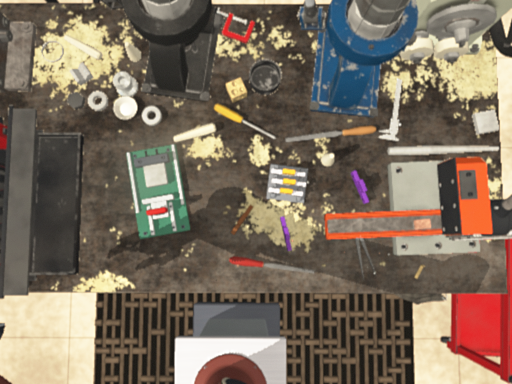

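The scene view shows the bed at (208,168) and the rack with yellow tabs at (297,210). The top view shows the bed at (158,190) with its red handle at (157,211) and the block at (155,174). The rack there is at (288,183) with three yellow tabs.

Could be mistaken for a plate: brown at (242,219), purple at (286,232) and (360,185), and the yellow screwdriver at (228,115). I choose the yellow tabs in the rack and will check them in a close crop.

Run:
```python
import cv2,numpy as np
im=cv2.imread("pics/top0.png")
a=cv2.resize(im[138:246,118:198],None,fx=5.5,fy=5.5,interpolation=cv2.INTER_CUBIC)
b=cv2.resize(im[160:206,258:318],None,fx=5.5,fy=5.5,interpolation=cv2.INTER_CUBIC)
o=np.zeros((a.shape[0],a.shape[1]+b.shape[1]+8,3),np.uint8);o[:,:a.shape[1]]=a;o[:b.shape[0],a.shape[1]+8:]=b
print(o.shape);cv2.imwrite("pics/crop0.png",o)
```

```text
(594, 778, 3)
```

View pics/crop0.png

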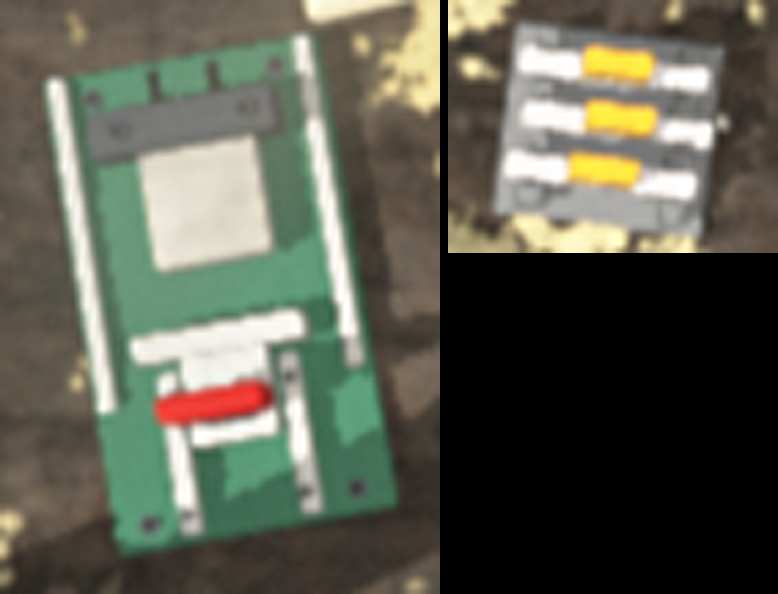

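The crop shows three plates with yellow tabs in the rack (tabs at crop (620,62), (620,117), (605,170)), so the choice is confirmed. On the bed, the block is at crop (205,203), the jaw bar at (218,335) and the red handle at (213,403).

```bash
cat > h.py <<'E'
import cv2,numpy as np
from scipy.spatial.transform import Rotation as R
from plant import telemetry,imaging
def back(c,uv,z):
    uv=np.atleast_2d(uv).astype(float); Rm=R.from_rotvec(c["rvec"]).as_matrix(); o=-Rm.T@c["tvec"]
    d=np.c_[(uv[:,0]-c["cx"])/c["fx"],(uv[:,1]-c["cy"])/c["fy"],np.ones(len(uv))]@Rm
    return o+d*((z-o[2])/d[:,2])[:,None]
def proj(c,p):
    return cv2.projectPoints(np.atleast_2d(p).astype(float),np.array(c["rvec"],float),np.array(c["tvec"],float),np.array([[c["fx"],0,c["cx"]],[0,c["fy"],c["cy"]],[0,0,1.]]),None)[0][:,0]
def blobs(mask,amin):
    n,l,s,ce=cv2.connectedComponentsWithStats(mask.astype(np.uint8))
    return [(ce[i],s[i,4],cv2.minAreaRect(np.argwhere(l==i)[:,::-1].astype(np.float32))) for i in range(1,n) if s[i,4]>=amin]
def totool(dp):  # world shift -> tool axes, cm
    return R.from_rotvec(telemetry.get_obs()["ee_rot"]).inv().apply(dp)*100
E
python3 - <<'E'
from h import *
np.set_printoptions(precision=4,suppress=True)
c=imaging.calibration("top");im=cv2.imread("pics/top0.png")
hsv=cv2.cvtColor(im,cv2.COLOR_BGR2HSV);H,S,V=cv2.split(hsv)
m=(H>15)&(H<32)&(S>170)&(V>120);m[:155]=0;m[210:]=0;m[:,:250]=0;m[:,320:]=0
for b in blobs(m,8): print("yel",b[0],b[1],back(c,b[0],.064)[0])
m=((H<8)|(H>172))&(S>150)&(V>100);m[:,:140]=0;m[:,180:]=0;m[:195]=0;m[230:]=0
for b in blobs(m,8): print("red",b[0],b[1],back(c,b[0],.085)[0])
f=lambda a:np.array(a,float)/5.5+[118,138]-.4
blk=back(c,f([(138,153),(258,135),(273,250),(157,272)]),.03);print("blk",blk,blk.mean(0),np.linalg.norm(np.diff(blk,axis=0),axis=1))
bed=back(c,f([(120,552),(397,503),(315,36),(62,78)]),.01);print("bed",bed,bed.mean(0),np.linalg.norm(np.diff(bed,axis=0),axis=1))
d=lambda a,b:(a-b)/np.linalg.norm(a-b)
for e in (bed[2]-bed[1],blk[0]-blk[3],blk[1]-blk[2]): print("yaw",np.degrees(np.arctan2(e[1],e[0])))
rk=back(c,np.array([(518-448,22),(722-448,47),(702-448,232),(496-448,210)])/5.5+[258,160]-.4,.024)
print("rack",rk,rk.mean(0),np.linalg.norm(np.diff(rk,axis=0),axis=1))
for e in (rk[0]-rk[3],rk[1]-rk[2]): print("rack yaw",np.degrees(np.arctan2(e[1],e[0])))
E
```

```text
yel [288.4167 171.0833] 48 [ 0.6258 -0.1633  0.064 ]
yel [289. 181.] 45 [ 0.5974 -0.1648  0.064 ]
yel [286.0233 190.2791] 43 [ 0.5709 -0.1562  0.064 ]
red [156.2577 211.0309] 97 [0.5097 0.2058 0.085 ]
blk [[0.6462 0.2591 0.03  ]
 [0.6561 0.1957 0.03  ]
 [0.5946 0.1865 0.03  ]
 [0.5828 0.2475 0.03  ]] [0.6199 0.2222 0.03  ] [0.0642 0.0621 0.0622]
bed [[0.4355 0.268  0.01  ]
 [0.4619 0.1215 0.01  ]
 [0.7136 0.1696 0.01  ]
 [0.6902 0.3057 0.01  ]] [0.5753 0.2162 0.01  ] [0.1488 0.2563 0.1381]
yaw 10.8143621923999
yaw 10.33774738408737
yaw 8.476915203579345
rack [[ 0.6537 -0.1135  0.024 ]
 [ 0.6406 -0.2223  0.024 ]
 [ 0.5416 -0.2108  0.024 ]
 [ 0.553  -0.1018  0.024 ]] [ 0.5972 -0.1621  0.024 ] [0.1095 0.0996 0.1096]
rack yaw -6.66430623923173
rack yaw -6.592528253619483
```

```bash
cat >> h.py <<'E'
def goto(p,yaw,tilt=None):
    "tool shift (cm), turn (deg) to TCP p, tool pointing down with tool y at heading yaw deg (mod 180)"
    o=telemetry.get_obs();R0=R.from_rotvec(o["ee_rot"]);y=np.radians(yaw);best=None
    for s in(1,-1):
        ty=s*np.array([np.cos(y),np.sin(y),0]);tz=np.array([0,0,-1.]);tx=np.cross(ty,tz)
        r=(R0.inv()*R.from_matrix(np.c_[tx,ty,tz])).as_rotvec(degrees=True)
        if best is None or np.linalg.norm(r)<np.linalg.norm(best): best=r
    return np.round(R0.inv().apply(np.array(p)-o["ee_pos"])*100,2),np.round(best,2)
E
python3 - <<'E'
from h import *
np.set_printoptions(precision=4,suppress=True)
print("to bed",goto([.50,.205,.26],100)); print("to rack",goto([.52,-.155,.26],83.4))
c=imaging.calibration("wrist");Rm=R.from_rotvec(c["rvec"]);o=telemetry.get_obs()
print(c["fx"],"cam in tool",R.from_rotvec(o["ee_rot"]).inv().apply(-Rm.inv().apply(c["tvec"])-o["ee_pos"]),"axis",R.from_rotvec(o["ee_rot"]).inv().apply(Rm.inv().apply([0,0,1])))
ct,cs=imaging.calibration("top"),imaging.calibration("scene")
def P(c):return np.array([[c["fx"],0,c["cx"]],[0,c["fy"],c["cy"]],[0,0,1.]])@np.c_[R.from_rotvec(c["rvec"]).as_matrix(),c["tvec"]]
X=cv2.triangulatePoints(P(ct),P(cs),np.array([[326.,214.],[326,238]]).T,np.array([[286.,215.],[274,236]]).T);X=(X[:3]/X[3]).T
print("orange tip",X,proj(ct,X),proj(cs,X))
E
```

```text
to bed (array([-38.24, -24.26,  -2.94]), array([ -0.1 ,  -0.04, -32.68]))
to rack (array([-53.96, -56.7 ,  -2.89]), array([ -0.1 ,  -0.03, -16.08]))
293.0511956309079 cam in tool [ 0.0831 -0.0007 -0.143 ] axis [-0.3229  0.0001  0.9464]
orange tip [[ 0.4937 -0.2519  0.1399]
 [ 0.4364 -0.2593  0.1185]] [[324.2462 216.2576]
 [326.034  237.9547]] [[293.0787 214.0449]
 [273.8541 236.0158]]
```

>>> jog_arm:
  motion:
    - [[-38,-24,-3],[0,0,-33]]
    - [[-38,-24,-3],[0,0,-33]]
    - [[-38,-24,-3],[0,0,-33]]
    - [[-38,-24,-3],[0,0,-33]]
    - [[-38,-24,-3],[0,0,-33]]
    - [[-38,-24,-3],[0,0,-33]]
    - [[-38,-24,-3],[0,0,-33]]
    - [[-38,-24,-3],[0,0,-33]]
    - [[-38,-24,-3],[0,0,-33]]
    - [[-38,-24,-3],[0,0,-33]]
    - [[-38,-24,-3],[0,0,-33]]
    - [[-38,-24,-3],[0,0,-33]]

```text
time_s: 1.1
ee_pos: [0.5022, 0.2033, 0.2614]
ee_rot: [-0.271, 3.128, -0.004]
contact_force: [-0.1, 0.6, 0.4]
gripper_width: 1.0
grip_force: 0.0
```

>>> jog_arm:
  motion:
    - [[0,0,0],[0,0,0]]
    - [[0,0,0],[0,0,0]]
    - [[0,0,0],[0,0,0]]

```text
time_s: 1.35
ee_pos: [0.4982, 0.2096, 0.2608]
ee_rot: [0.285, -3.128, -0.0]
contact_force: [-0.6, -0.2, -0.4]
gripper_width: 1.003
grip_force: 0.0
```

Run:
```python
from h import *
c=imaging.calibration("wrist");im=imaging.capture("wrist")[:,:,::-1]
cv2.imwrite("pics/w1.png",im);np.save("c1.npy",c,allow_pickle=True)
print(telemetry.get_obs()["ee_pos"]);print(goto([.58,-.157,.24],83.4))
```

```text
[0.49817165 0.20987012 0.26089724]
(array([ -1.4 , -37.56,   2.08]), array([ 1.000e-02, -4.000e-02,  1.704e+01]))
```

View pics/w1.png

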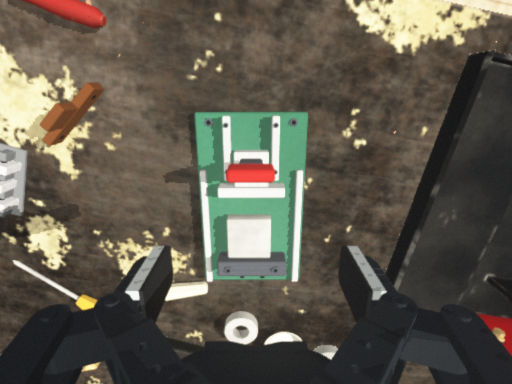

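The wrist view shows the bed with corners (195,113), (307,112), (300,280) and (208,282). The red handle is at (250,173), the jaw bar at (252,190), the block at (249,237) and the end stop at (252,265). Measuring these precisely.

Run:
```python
from h import *
np.set_printoptions(precision=4,suppress=True)
c=np.load("c1.npy",allow_pickle=True).item();im=cv2.imread("pics/w1.png")
H,S,V=cv2.split(cv2.cvtColor(im,cv2.COLOR_BGR2HSV))
yy,xx=np.mgrid[:384,:512];roi=(xx>185)&(xx<315)&(yy>105)&(yy<290)
g=roi&(H>60)&(H<95)&(S>90)
# bed edges: fit lines of the outermost green, top edge and left/right (upper half, no rails)
P=[];L=[];Rr=[]
for v in range(118,165):
    u=np.where(g[v])[0];L.append((u.min()-.5,v));Rr.append((u.max()+.5,v))
for u in range(205,298): v=np.where(g[:,u])[0];P.append((u,v.min()-.5))
def line(pts):
    w=back(c,np.array(pts),.01)[:,:2];vx,vy,x,y=cv2.fitLine(w.astype(np.float32),cv2.DIST_HUBER,0,.001,.001).ravel();return np.array([x,y]),np.array([vx,vy])
(l,ld),(r,rd),(t,td)=map(line,(L,Rr,P))
ang=lambda d:np.degrees(np.arctan2(d[1],d[0]))%180
print("angles",ang(ld),ang(rd),ang(td)-90,"width",abs(np.cross(ld,r-l)))
red=roi&((H<8)|(H>172))&(S>130)&(V>90);b=max(blobs(red,20),key=lambda b:b[1]);print("red",b[0],b[2])
w=roi&(S<45)&(V>165)
for b in blobs(w,60): 
    print("white",b[0],b[1],b[2])
yaw=np.radians(np.median([ang(ld),ang(rd),ang(td)-90])%180);e=np.array([np.cos(yaw),np.sin(yaw)]);n=np.array([-e[1],e[0]])
mid=(n@l+n@r)/2;o=e*(e@t+.13)+n*mid;print("origin",o,np.degrees(yaw))
f=lambda uv,z:(lambda w:np.c_[(w-o)@e,(w-o)@n])(back(c,uv,z)[:,:2])
# profiles of V along the middle column, to find edges
gray=cv2.cvtColor(im,cv2.COLOR_BGR2GRAY).astype(int)
print("col 235",list(zip(range(150,285),gray[150:285,236:240].mean(1).astype(int))))
print("row 237",list(zip(range(215,285),gray[234:240,215:285].mean(0).astype(int))))
np.save("bed.npy",np.r_[o,yaw])
```

```text
angles 11.030537 10.22783 10.45208 width 0.14809196
red [249.9126 172.7485] ((250.0, 173.0), (18.0, 48.0), 90.0)
white [226.3171 140.5141] 391 ((226.57850646972656, 142.93295288085938), (55.93864059448242, 8.44721794128418), 88.15238952636719)
white [275.5628 144.3023] 430 ((275.2288818359375, 147.47235107421875), (7.824238300323486, 65.04985046386719), 1.2453643083572388)
white [251.1676 155.1154] 364 ((251.0, 156.5), (13.0, 34.0), 90.0)
white [205.9734 225.772 ] 715 ((206.1536865234375, 225.9591522216797), (110.4719467163086, 7.048746585845947), 86.42366790771484)
white [296.9624 224.5369] 719 ((297.0453796386719, 225.50204467773438), (6.674925804138184, 111.33958435058594), 2.602562189102173)
white [251.6232 190.2236] 966 ((251.0, 190.0), (14.0, 66.0), 90.0)
white [248.796  236.7412] 1789 ((248.5, 236.0), (42.0, 43.0), 90.0)
white [197.1913 286.8174] 115 ((196.5, 286.0), (6.0, 21.0), 90.0)
origin [0.5737 0.217 ] 10.452079
col 235 [(150, np.int64(166)), (151, np.int64(178)), (152, np.int64(231)), (153, np.int64(245)), (154, np.int64(248)), (155, np.int64(248)), (156, np.int64(248))
[... 3803 characters left out ...]
 (260, np.int64(245)), (261, np.int64(247)), (262, np.int64(247)), (263, np.int64(247)), (264, np.int64(247)), (265, np.int64(247)), (266, np.int64(247)), (267, np.int64(247)), (268, np.int64(247)), (269, np.int64(246)), (270, np.int64(230)), (271, np.int64(166)), (272, np.int64(151)), (273, np.int64(152)), (274, np.int64(152)), (275, np.int64(152)), (276, np.int64(152)), (277, np.int64(150)), (278, np.int64(150)), (279, np.int64(150)), (280, np.int64(150)), (281, np.int64(151)), (282, np.int64(152)), (283, np.int64(152)), (284, np.int64(151))]<stdin>:16: DeprecationWarning: Arrays of 2-dimensional vectors are deprecated. Use arrays of 3-dimensional vectors instead. (deprecated in NumPy 2.0)
```

Run:
```python
from h import *
c=np.load("c1.npy",allow_pickle=True).item();im=cv2.imread("pics/w1.png")
cv2.imwrite("pics/w1c.png",cv2.resize(im[105:290,185:315],None,fx=3.2,fy=3.2,interpolation=cv2.INTER_CUBIC))
```

```text
(no output)
```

View pics/w1c.png

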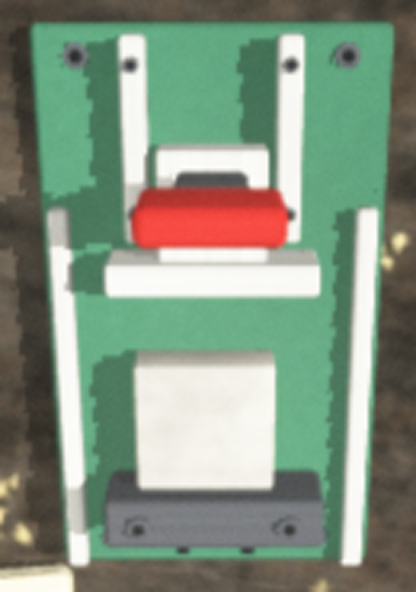

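Run:
```python
from h import *
np.set_printoptions(precision=4,suppress=True)
c=np.load("c1.npy",allow_pickle=True).item();ox,oy,yaw=np.load("bed.npy");o=np.array([ox,oy])
e=np.array([np.cos(yaw),np.sin(yaw)]);n=np.array([-e[1],e[0]])
f=lambda uv,z:(lambda w:np.c_[(w-o)@e,(w-o)@n])(back(c,uv,z)[:,:2])
print("blk top front/back",f([(249,219.3),(249,257.3)],.03),"sides",f([(227.2,237),(270.9,237)],.03))
print("blk foot front",f([(249,215.5)],.01))
print("jaw top edge",f([(218,197.5),(285,197.5)],.036))
print("handle top near/far",f([(250,164),(250,182.3)],.088),"ends",f([(226,173),(275,173)],.088),"foot far",f([(250,182.3)],.052))
```

```text
blk top front/back [[ 0.0149 -0.0029]
 [ 0.076  -0.0033]] sides [[ 0.0426 -0.0342]
 [ 0.0426  0.0282]]
blk foot front [[ 0.0181 -0.0033]]
jaw top edge [[-0.02   -0.0441]
 [-0.02    0.0458]]
handle top near/far [[-0.0793 -0.    ]
 [-0.058  -0.0001]] ends [[-0.0689 -0.0269]
 [-0.0689  0.0279]] foot far [[-0.0465 -0.0008]]
```

Bed pose: origin about 14.5 mm past the plate's geometric centre, taken from jaw and handle; yaw 10.5°. The gap is about 36 mm, so two plates need about 12 mm of stroke, inside the 19 mm available. Going over the rack.

>>> jog_arm:
  motion:
    - [[-1.4,-37.5,2],[0,0,17]]
    - [[-1.4,-37.5,2],[0,0,17]]
    - [[-1.4,-37.5,2],[0,0,17]]
    - [[-1.4,-37.5,2],[0,0,17]]
    - [[-1.4,-37.5,2],[0,0,17]]
    - [[-1.4,-37.5,2],[0,0,17]]
    - [[-1.4,-37.5,2],[0,0,17]]
    - [[-1.4,-37.5,2],[0,0,17]]
    - [[-1.4,-37.5,2],[0,0,17]]
    - [[-1.4,-37.5,2],[0,0,17]]
    - [[-1.4,-37.5,2],[0,0,17]]
    - [[-1.4,-37.5,2],[0,0,17]]

```text
time_s: 2.4
ee_pos: [0.5801, -0.1564, 0.241]
ee_rot: [-0.181, -3.136, -0.001]
contact_force: [0.3, -0.1, 0.5]
gripper_width: 0.998
grip_force: 0.0
```

>>> jog_arm:
  motion:
    - [[0,0,0],[0,0,0]]
    - [[0,0,0],[0,0,0]]
    - [[0,0,0],[0,0,0]]

```text
time_s: 2.65
ee_pos: [0.5801, -0.1562, 0.2416]
ee_rot: [0.179, 3.136, -0.0]
contact_force: [-0.2, 0.3, 1.5]
gripper_width: 1.001
grip_force: 0.0
```

Run:
```python
from h import *
np.set_printoptions(precision=4,suppress=True)
c=imaging.calibration("wrist");im=imaging.capture("wrist")[:,:,::-1].copy()
cv2.imwrite("pics/w2.png",im);np.save("c2.npy",c,allow_pickle=True)
H,S,V=cv2.split(cv2.cvtColor(im,cv2.COLOR_BGR2HSV))
m=(H>15)&(H<32)&(S>170)&(V>110)
for b in blobs(m,60):
    box=cv2.boxPoints(b[2]);print(b[0],b[1],b[2],back(c,b[0],.055)[0])
print(telemetry.get_obs()["ee_pos"])
```

```text
[252.7848 151.0253] 79 ((253.0, 151.0), (2.0, 26.0), 90.0) [ 0.5648 -0.158   0.055 ]
[247.968 174.16 ] 125 ((248.5, 174.0), (27.0, 4.0), 0.0) [ 0.5914 -0.1668  0.055 ]
[251.5988 196.4568] 162 ((252.0, 196.0), (6.0, 26.0), 90.0) [ 0.6196 -0.1658  0.055 ]
[ 0.5801 -0.1564  0.2416]
```

View pics/w2.png

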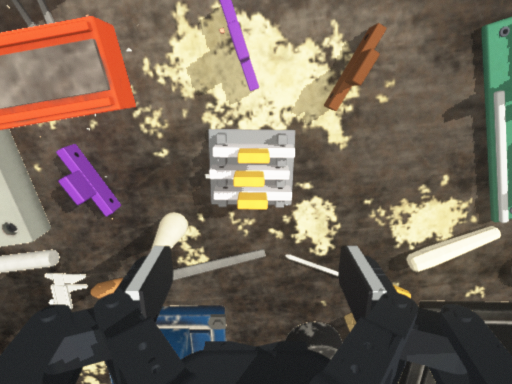

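The wrist view shows the rack with three yellow tabs at (253,156), (249,179) and (253,201). The orange frame stays clear to the upper left. Refining with the far top edges (z = 64 mm).

Run:
```python
from h import *
np.set_printoptions(precision=4,suppress=True)
c=np.load("c2.npy",allow_pickle=True).item();im=cv2.imread("pics/w2.png")
H,S,V=cv2.split(cv2.cvtColor(im,cv2.COLOR_BGR2HSV))
m=(H>14)&(H<34)&(S>130)&(V>110);m[:140]=0;m[215:]=0;m[:,:225]=0;m[:,280:]=0
for b in blobs(m,60):
    (x0,y0,w,h)=cv2.boundingRect(cv2.boxPoints(b[2]).astype(np.int32));ys=[]
    for u in range(int(b[0][0])-13,int(b[0][0])+14):
        # last yellow row of the blob in this column
        col=np.where(m[int(b[0][1])-11:int(b[0][1])+12,u])[0]
        if len(col): ys.append((u,int(b[0][1])-11+col.max()+.5))
    row=np.where(m[int(b[0][1])+2])[0]
    E=back(c,[(row.min()-.5,b[0][1]+2),(row.max()+.5,b[0][1]+2)],.064)
    far=back(c,ys,.064);k=np.polyfit(far[:,1],far[:,0],1)
    print(b[0],b[1],"far edge",np.median(far[:,0]),"centre x",np.median(far[:,0])-.006,"y",E[:,1],E[:,1].mean(),"yaw",-np.degrees(np.arctan(k[0])))
# crosscheck: near foot edges of rack
print("rack corners z24/z6",back(c,[(209,130),(295,130)],.006)[:,:2],back(c,[(292,207),(212,207)],.006)[:,:2])
p=[.571,-.1575];print(goto([p[0],p[1],.12],83.4))
```

```text
[253.1495 155.6612] 428 far edge 0.5759628338330858 centre x 0.5699628338330858 y [-0.1756 -0.1412] -0.1583557973982202 yaw -6.504231117881848
[248.2599 178.8106] 454 far edge 0.6027420648429321 centre x 0.5967420648429321 y [-0.1848 -0.1484] -0.16662010878962497 yaw -6.480980074958113
[251.9483 201.1869] 503 far edge 0.6325373235083461 centre x 0.6265373235083461 y [-0.184  -0.1477] -0.16585895806858952 yaw -6.506894054992684
rack corners z24/z6 [[ 0.5415 -0.2121]
 [ 0.5539 -0.1028]] [[ 0.6598 -0.1143]
 [ 0.6471 -0.2254]]
(array([ 0.9 , -0.21, 12.16]), array([-0.  ,  0.03,  0.03]))
```

>>> jog_arm:
  motion:
    - [[1,-0.1,4],[0,0,0]]
    - [[1,-0.1,8],[0,0,0]]
    - [[1,-0.1,12],[0,0,0]]
    - [[1,-0.1,15],[0,0,0]]
    - [[1,-0.1,17],[0,0,0]]
    - [[1,-0.1,19],[0,0,0]]
    - [[1,-0.1,20.3],[0,0,0]]
    - [[1,-0.1,20.3],[0,0,0]]
    - [[1,-0.1,20.3],[0,0,0]]

```text
time_s: 3.45
ee_pos: [0.5698, -0.1572, 0.0382]
ee_rot: [-0.182, -3.136, -0.0]
contact_force: [0.0, -0.6, 0.3]
gripper_width: 1.0
grip_force: 0.0
```

>>> jog_arm:
  motion:
    - [[0,0,0],[0,0,0]]
    - [[0,0,0],[0,0,0]]
    - [[0,0,0],[0,0,0]]
    - [[0,0,0],[0,0,0]]
    - [[0,0,0],[0,0,0]]
    - [[0,0,0],[0,0,0]]
    - [[0,0,0],[0,0,0]]
    - [[0,0,0],[0,0,0]]
    - [[0,0,0],[0,0,0]]
  gripper: -1
  grip_force: 40

```text
time_s: 4.2
ee_pos: [0.571, -0.1579, 0.0397]
ee_rot: [0.183, 3.134, -0.001]
contact_force: [-0.4, 0.1, 6.5]
gripper_width: 0.407
grip_force: 41.3
```

Run:
```python
from h import *
c=imaging.calibration("wrist");im=imaging.capture("wrist")[:,:,::-1].copy()
cv2.imwrite("pics/w3.png",im);o=telemetry.get_obs();print(o["ee_pos"],o["ee_rot"],o["gripper_width"],o["grip_force"],o["contact_force"])
```

```text
[ 0.57100591 -0.15791259  0.03973417] [ 1.82898388e-01  3.13401743e+00 -9.97576583e-04] 0.41023294115285824 41.342723965644836 [-0.76395196  0.83990605  6.10671906]
```

View pics/w3.png

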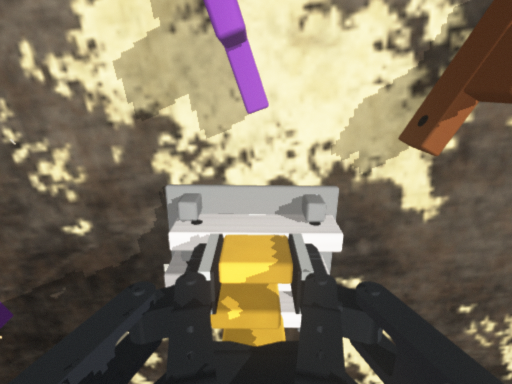

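The wrist view shows the tab clamped between both pads (around (255,270)). The opening of 0.41 (35 mm) matches the tab's 36 mm. Lifting and carrying.

Run:
```python
from h import *
ox,oy,yaw=np.load("bed.npy");e=np.array([np.cos(yaw),np.sin(yaw)]);o=np.array([ox,oy])+.0145*e
print(o,goto([*(o-.0085*e),.14],100.45))
```

```text
[0.58797306 0.2196689 ] (array([  3.5 ,  37.44, -10.05]), array([ -0.05,   0.13, -17.13]))
```

>>> jog_arm:
  motion:
    - [[0,0,-2],[0,0,0]]
    - [[0,0,-5],[0,0,0]]
    - [[0,0,-8],[0,0,0]]
    - [[0,0,-11],[0,0,0]]
    - [[0,0,-11],[0,0,0]]
    - [[0,0,-11],[0,0,0]]

```text
time_s: 4.75
ee_pos: [0.571, -0.158, 0.1504]
ee_rot: [0.183, 3.133, -0.002]
contact_force: [-0.3, 0.4, -1.8]
gripper_width: 0.414
grip_force: 41.6
```

>>> jog_arm:
  motion:
    - [[0.4,3.8,0],[0,0,-2]]
    - [[0.7,7.5,0],[0,0,-4]]
    - [[1.1,11.2,0],[0,0,-6]]
    - [[1.4,15,0],[0,0,-8]]
    - [[1.8,18.7,0],[0,0,-10]]
    - [[2.1,22.4,0],[0,0,-12]]
    - [[2.5,26.2,0],[0,0,-14]]
    - [[2.8,30,0],[0,0,-16]]
    - [[3.2,33.7,0],[0,0,-17]]
    - [[3.5,37.4,0],[0,0,-17]]
    - [[3.5,37.4,0],[0,0,-17]]
    - [[3.5,37.4,0],[0,0,-17]]

```text
time_s: 5.75
ee_pos: [0.5768, 0.2193, 0.1453]
ee_rot: [0.288, -3.124, 0.002]
contact_force: [0.2, -0.7, -0.9]
gripper_width: 0.409
grip_force: 41.5
```

>>> jog_arm:
  motion:
    - [[0,0,3],[0,0,0]]
    - [[0,0,4.5],[0,0,0]]
    - [[0,0,4.5],[0,0,0]]
    - [[0,0,4.5],[0,0,0]]
    - [[0,0,4.5],[0,0,0]]

```text
time_s: 6.17
ee_pos: [0.579, 0.2171, 0.1036]
ee_rot: [-0.281, 3.129, -0.0]
contact_force: [-0.2, -0.1, -0.5]
gripper_width: 0.411
grip_force: 41.5
```

Run:
```python
from h import *
c=imaging.calibration("wrist");im=imaging.capture("wrist")[:,:,::-1].copy();np.save("c4.npy",c,allow_pickle=True)
cv2.imwrite("pics/w4.png",im);o=telemetry.get_obs();print(o["ee_pos"],o["ee_rot"],o["gripper_width"],o["grip_force"],o["contact_force"])
print(goto([.5796,.2181,.045],100.45))
```

```text
[0.57953103 0.21740448 0.10443855] [-2.80921242e-01  3.12732367e+00  2.03040997e-04] 0.40965125454749524 41.52324914932251 [ 0.04095983 -0.99875851 -0.62363572]
(array([-0.01,  0.07,  5.94]), array([-0.  ,  0.1 , -0.18]))
```

View pics/w4.png

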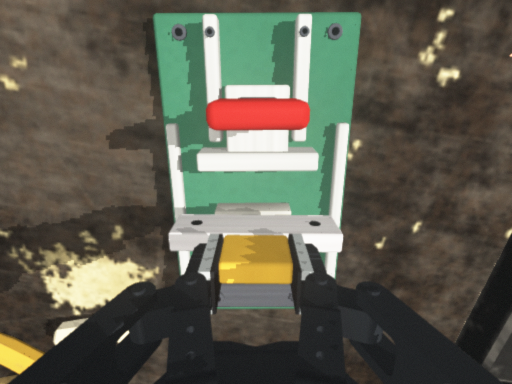

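The view shows the plate held across the bed, with its near face's foot at v≈215. The jaw's gap edge is at v≈170, and the block's near side just shows at v≈205–215. Refining jaw, block and plate positions.

Run:
```python
from h import *
np.set_printoptions(precision=4,suppress=True)
c=np.load("c4.npy",allow_pickle=True).item();im=cv2.imread("pics/w4.png");g=cv2.cvtColor(im,cv2.COLOR_BGR2GRAY).astype(int)
ox,oy,yaw=np.load("bed.npy");o=np.array([ox,oy]);e=np.array([np.cos(yaw),np.sin(yaw)]);o=o+.0145*e;n=np.array([-e[1],e[0]])
f=lambda uv,z:(lambda w:np.c_[(w-o)@e,(w-o)@n])(back(c,uv,z)[:,:2])
p=g[:,245:262].mean(1)
d=np.gradient(p);print("edges",[(v,int(p[v]),int(d[v])) for v in range(80,300) if abs(d[v])>7])
p2=g[:,185:205].mean(1);d2=np.gradient(p2);print("plate edges u195",[(v,int(p2[v]),int(d2[v])) for v in range(190,262) if abs(d2[v])>7])
for z in(.034,.036,.038):print("jaw",z,f([(258,170)],z))
print("block foot/top",f([(252,204.5)],.01),f([(252,215)],.03),"sides",f([(217,210),(290,210)],.02))
zb=.1044-.0337
print("plate near foot",f([(255,215)],zb),"near top of body",f([(255,233)],zb+.028),"far top of body",f([(190,250)],zb+.028))
print("jaw y",f([(197,165),(318,165)],.036).T[1],"handle y",f([(206.5,113),(310,113)],.088).T[1],"plate ends y",f([(169,235),(342,235)],zb+.028).T[1], "tcp",((telemetry.get_obs()["ee_pos"][:2]-o)@e,(telemetry.get_obs()["ee_pos"][:2]-o)@n))
```

```text
edges [(84, 157, 38), (85, 221, 41), (86, 240, 12), (95, 246, -8), (96, 230, -48), (97, 149, -68), (98, 94, -30), (100, 94, 7), (101, 103, 7), (129, 103, 45), (130, 188, 62), (131, 228, 24), (132, 237, 8), (150, 244, -11), (151, 222, -25), (153, 222, 22), (154, 237, 10), (169, 240, -13), (170, 218, -38), (171, 162, -41), (172, 135, -8), (211, 163, 10), (215, 180, 8), (229, 179, -11), (230, 166, -8), (232, 171, 18), (233, 199, 14), (234, 200, -12), (235, 173, -24), (236, 151, -15), (261, 147, 7), (282, 164, -20), (283, 134, -25), (284, 114, -10)]
plate edges u195 [(205, 144, -7), (206, 131, -16), (207, 111, -14), (213, 109, 32), (214, 165, 36), (215, 182, 8), (219, 178, -14), (220, 150, -29), (221, 118, -22), (223, 109, 13), (224, 133, 31), (225, 171, 25), (232, 165, 14), (233, 186, 17), (234, 200, 11), (242, 204, -12), (243, 181, -22), (244, 158, -17), (245, 147, -10), (246, 138, -9), (247, 128, -7)]
jaw 0.034 [[-0.0344  0.0005]]
jaw 0.036 [[-0.0349  0.0005]]
jaw 0.038 [[-0.0355  0.0005]]
block foot/top [[ 0.0033 -0.0045]] [[ 0.0043 -0.0043]] sides [[ 0.0041 -0.0337]
 [ 0.0043  0.0275]]
plate near foot [[-0.014  -0.0018]] near top of body [[-0.0155 -0.0018]] far top of body [[-0.0047 -0.0392]]
jaw y [-0.0446  0.0449] handle y [-0.0271  0.0273] plate ends y [-0.0503  0.0473] tcp (np.float64(-0.008712747846676333), np.float64(-0.0006953498400810867))
```

Jaw face at x = −35 mm as expected, block face about +3 mm (gap ≈ 38 mm), plate spans about −14.5 to −2.5 mm. Lowering.

>>> jog_arm:
  motion:
    - [[0,0,2],[0,0,0]]
    - [[0,0,4],[0,0,0]]
    - [[0,0,5],[0,0,0]]
    - [[0,0,5.5],[0,0,0]]
    - [[0,0,5.8],[0,0,0]]
    - [[0,0,5.9],[0,0,0]]
    - [[0,0,6],[0,0,0]]
    - [[0,0,6],[0,0,0]]
    - [[0,0,6],[0,0,0]]

```text
time_s: 6.97
ee_pos: [0.5793, 0.2182, 0.0442]
ee_rot: [-0.283, 3.127, 0.0]
contact_force: [0.5, -0.2, -0.4]
gripper_width: 0.413
grip_force: 41.5
```

>>> jog_arm:
  motion:
    - [[0,0,0.1],[0,0,0]]
    - [[0,0,0.15],[0,0,0]]
    - [[0,0,0.15],[0,0,0]]
    - [[0,0,0.15],[0,0,0]]

```text
time_s: 7.3
ee_pos: [0.5796, 0.2182, 0.0437]
ee_rot: [-0.283, 3.127, 0.0]
contact_force: [-2.1, -0.2, 5.1]
gripper_width: 0.408
grip_force: 42.4
```

>>> jog_arm:
  motion:
    - [[0,0,0],[0,0,0]]
    - [[0,0,0],[0,0,0]]
    - [[0,0,0],[0,0,0]]
    - [[0,0,0],[0,0,0]]
    - [[0,0,0],[0,0,0]]
    - [[0,0,-3],[0,0,0]]
    - [[0,0,-6],[0,0,0]]
    - [[0,0,-9],[0,0,0]]
    - [[0,0,-12],[0,0,0]]
    - [[0,0,-12],[0,0,0]]
    - [[0,0,-12],[0,0,0]]
  gripper: 1

```text
time_s: 8.22
ee_pos: [0.5803, 0.2184, 0.1648]
ee_rot: [-0.282, 3.124, 0.001]
contact_force: [-0.7, -0.2, -1.3]
gripper_width: 1.003
grip_force: 0.0
```

Run:
```python
from h import *
c=imaging.calibration("wrist");im=imaging.capture("wrist")[:,:,::-1].copy();np.save("c5.npy",c,allow_pickle=True)
cv2.imwrite("pics/w5.png",im);o=telemetry.get_obs();print(o["ee_pos"],o["gripper_width"])
print(goto([.5975,-.1658,.15],83.4))
```

```text
[0.57893654 0.2180522  0.16228521] 0.9976690972446401
(array([  5.05, -38.1 ,   1.22]), array([1.000e-02, 7.000e-02, 1.692e+01]))
```

View pics/w5.png

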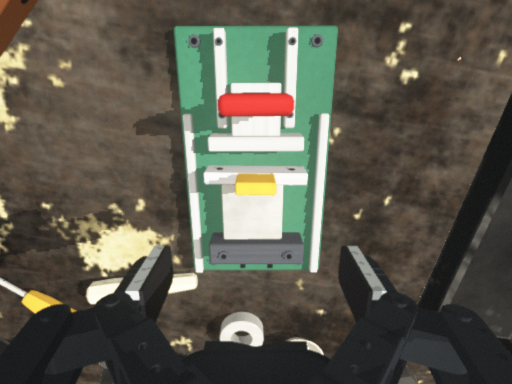

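The first plate stands upright between jaw (edge v≈151) and block (plate v≈167–184), tab at (255,184). Going for the middle plate.

>>> jog_arm:
  motion:
    - [[0.5,-3.8,1],[0,0,2]]
    - [[1,-7.6,1],[0,0,4]]
    - [[1.5,-11.4,1],[0,0,6]]
    - [[2,-15.2,1],[0,0,8]]
    - [[2.5,-19,1],[0,0,10]]
    - [[3,-22.8,1],[0,0,12]]
    - [[3.5,-26.6,1],[0,0,14]]
    - [[4,-30.4,1],[0,0,16]]
    - [[4.5,-34.2,1],[0,0,17]]
    - [[5,-38.1,1],[0,0,17]]
    - [[5,-38.1,1],[0,0,17]]
    - [[5,-38.1,1],[0,0,17]]

```text
time_s: 9.27
ee_pos: [0.5964, -0.1672, 0.1491]
ee_rot: [-0.188, -3.132, -0.003]
contact_force: [0.2, 0.7, -0.1]
gripper_width: 0.996
grip_force: 0.0
```

>>> jog_arm:
  motion:
    - [[0,0,0],[0,0,0]]
    - [[0,0,0],[0,0,0]]

```text
time_s: 9.43
ee_pos: [0.5971, -0.1644, 0.1504]
ee_rot: [-0.181, -3.134, -0.002]
contact_force: [-0.2, -0.3, 0.1]
gripper_width: 1.0
grip_force: 0.0
```

Run:
```python
from h import *
np.set_printoptions(precision=4,suppress=True)
c=np.load("c5.npy",allow_pickle=True).item();im=cv2.imread("pics/w5.png");g=cv2.cvtColor(im,cv2.COLOR_BGR2GRAY).astype(int)
ox,oy,yaw=np.load("bed.npy");o=np.array([ox,oy]);e=np.array([np.cos(yaw),np.sin(yaw)]);o=o+.0145*e;n=np.array([-e[1],e[0]])
f=lambda uv,z:(lambda w:np.c_[(w-o)@e,(w-o)@n])(back(c,uv,z)[:,:2])
for a,b in((228,234),(282,288)):
    p=g[:,a:b].mean(1);d=np.gradient(p);E=[(v,int(p[v]),int(d[v])) for v in range(125,200) if abs(d[v])>7];print(a,E)
print("jaw",f([(255,151)],.036),"foot",f([(231,167)],.01),"top near",f([(231,172.5)],.038),"ends y",f([(205,176),(308,176)],.038))
o2=telemetry.get_obs();print("tcp",o2["ee_pos"])
c=imaging.calibration("wrist");im=imaging.capture("wrist")[:,:,::-1].copy()
H,S,V=cv2.split(cv2.cvtColor(im,cv2.COLOR_BGR2HSV));m=(H>14)&(H<34)&(S>130)&(V>110)
w=proj(c,[.5975,-.166,.05])[0];print("expect",w)
for b in blobs(m,150):
    if abs(b[0][0]-w[0])<60 and abs(b[0][1]-w[1])<80:
        r=np.where(m[int(b[0][1])])[0];r=r[abs(r-b[0][0])<60];cl=np.where(m[:,int(b[0][0])])[0];cl=cl[abs(cl-b[0][1])<30]
        print(b[0],b[1],"far edge",back(c,(b[0][0],cl.max()+.5),.064)[0],"ends y",back(c,[(r.min()-.5,b[0][1]),(r.max()+.5,b[0][1])],.06)[:,1])
print(goto([.5975,-.1658,.039],83.4))
```

```text
228 [(132, 151, 8), (133, 167, 11), (134, 174, 7), (135, 181, 7), (136, 189, 25), (137, 232, 26), (138, 243, 7), (150, 233, -42), (151, 163, -60), (152, 112, -23), (153, 115, 13), (154, 139, 16), (164, 151, 7), (165, 166, 15), (166, 183, 10), (171, 197, 12), (172, 219, 24), (173, 245, 11), (174, 242, -9), (175, 225, -14), (176, 213, -7), (183, 200, -19), (184, 172, -13), (192, 194, 23), (193, 231, 22)]
282 [(126, 174, -14), (127, 154, -19), (128, 135, -7), (132, 150, 10), (133, 164, 11), (135, 175, 11), (136, 195, 28), (137, 233, 24), (149, 243, -8), (150, 229, -32), (151, 178, -40), (152, 148, -16), (165, 150, 17), (166, 180, 16), (172, 197, 23), (173, 241, 26), (183, 250, -11), (184, 226, -32), (185, 185, -26)]
jaw [[-0.0344 -0.0007]] foot [[-0.0119 -0.0259]] top near [[-0.014  -0.0237]] ends y [[-0.0105 -0.0487]
 [-0.0104  0.0501]]
tcp [ 0.5971 -0.1644  0.1504]
expect [254.1616 188.9323]
[252.9024 190.2253] 861 far edge [ 0.6211 -0.1698  0.064 ] ends y [-0.1847 -0.1495]
[257.5998 219.8254] 962 far edge [ 0.632 -0.167  0.064] ends y [-0.1833 -0.1477]
(array([-0.05, -0.16, 11.18]), array([ 0.04, -0.1 ,  0.02]))
```

>>> jog_arm:
  motion:
    - [[0,-0.2,3],[0,0,0]]
    - [[0,-0.2,6],[0,0,0]]
    - [[0,-0.2,8],[0,0,0]]
    - [[0,-0.2,9.5],[0,0,0]]
    - [[0,-0.2,10.5],[0,0,0]]
    - [[0,-0.2,11],[0,0,0]]
    - [[0,-0.2,11],[0,0,0]]

```text
time_s: 10.07
ee_pos: [0.597, -0.1667, 0.0408]
ee_rot: [-0.181, -3.135, -0.001]
contact_force: [-0.0, 0.3, 0.3]
gripper_width: 1.0
grip_force: 0.0
```

>>> jog_arm:
  motion:
    - [[0,0,0],[0,0,0]]
    - [[0,0,0],[0,0,0]]
    - [[0,0,0],[0,0,0]]
    - [[0,0,0],[0,0,0]]
    - [[0,0,0],[0,0,0]]
    - [[0,0,0],[0,0,0]]
    - [[0,0,0],[0,0,0]]
    - [[0,0,0],[0,0,0]]
    - [[0,0,0],[0,0,0]]
  gripper: -1
  grip_force: 40

```text
time_s: 10.82
ee_pos: [0.5985, -0.1682, 0.0432]
ee_rot: [0.183, 3.134, -0.001]
contact_force: [0.5, 0.4, 5.5]
gripper_width: 0.41
grip_force: 41.3
```

>>> jog_arm:
  motion:
    - [[0,0,-2],[0,0,0]]
    - [[0,0,-5],[0,0,0]]
    - [[0,0,-8],[0,0,0]]
    - [[0,0,-11],[0,0,0]]
    - [[0,0,-11],[0,0,0]]
    - [[0,0,-11],[0,0,0]]

```text
time_s: 11.32
ee_pos: [0.5985, -0.1683, 0.1538]
ee_rot: [0.183, 3.133, -0.002]
contact_force: [0.6, 1.0, -2.0]
gripper_width: 0.408
grip_force: 41.2
```

Run:
```python
from h import *
ox,oy,yaw=np.load("bed.npy");e=np.array([np.cos(yaw),np.sin(yaw)]);o=np.array([ox,oy])+.0145*e
print(goto([*(o-.0245*e),.15],100.45),telemetry.get_obs()["gripper_width"])
```

```text
(array([ 7.91, 37.69,  0.31]), array([ -0.1 ,   0.2 , -17.13])) 0.40816353135183425
```

>>> jog_arm:
  motion:
    - [[0.8,3.8,0],[0,0,-2]]
    - [[1.6,7.5,0],[0,0,-4]]
    - [[2.4,11.3,0],[0,0,-6]]
    - [[3.2,15.1,0],[0,0,-8]]
    - [[4,18.8,0],[0,0,-10]]
    - [[4.8,22.6,0],[0,0,-12]]
    - [[5.6,26.4,0],[0,0,-14]]
    - [[6.4,30.2,0],[0,0,-16]]
    - [[7.2,34,0],[0,0,-17]]
    - [[7.9,37.7,0],[0,0,-17]]
    - [[7.9,37.7,0],[0,0,-17]]
    - [[7.9,37.7,0],[0,0,-17]]

```text
time_s: 12.32
ee_pos: [0.5609, 0.2171, 0.1488]
ee_rot: [0.288, -3.124, 0.002]
contact_force: [-0.1, -0.7, -0.4]
gripper_width: 0.413
grip_force: 41.3
```

>>> jog_arm:
  motion:
    - [[0,0,0],[0,0,0]]
    - [[0,0,0],[0,0,0]]
    - [[0,0,0],[0,0,0]]

```text
time_s: 12.57
ee_pos: [0.5628, 0.2144, 0.151]
ee_rot: [0.279, -3.128, 0.001]
contact_force: [0.3, -0.4, -1.1]
gripper_width: 0.407
grip_force: 41.3
```

Run:
```python
from h import *
np.set_printoptions(precision=4,suppress=True)
c=imaging.calibration("wrist");ob=telemetry.get_obs();im=imaging.capture("wrist")[:,:,::-1].copy();cv2.imwrite("pics/w6.png",im)
ox,oy,yaw=np.load("bed.npy");o=np.array([ox,oy]);e=np.array([np.cos(yaw),np.sin(yaw)]);o=o+.0145*e;n=np.array([-e[1],e[0]])
f=lambda uv,z:(lambda w:np.c_[(w-o)@e,(w-o)@n])(back(c,uv,z)[:,:2])
tp=ob["ee_pos"];print(tp,"tcp bed",(tp[:2]-o)@e,(tp[:2]-o)@n)
zb=tp[2]-.037;g=cv2.cvtColor(im,cv2.COLOR_BGR2GRAY).astype(int)
w=lambda x,y,z:proj(c,[*(o+x*e+y*n),z])[0]
print("expected v: near foot/near top/far top",w(-.0305,.035,zb),w(-.0305,.035,zb+.028),w(-.0185,.035,zb+.028))
for u in (195,315):
    p=g[:,u-3:u+4].mean(1);d=np.gradient(p);print(u,[(v,int(p[v]),int(d[v])) for v in range(195,265) if abs(d[v])>9])
print(goto([*(o-.0245*e),.15],100.45))
```

```text
[0.5628 0.2144 0.151 ] tcp bed -0.025711513015475185 -0.00063336937866743
expected v: near foot/near top/far top [309.6543 212.19  ] [318.1829 231.6168] [316.8488 249.8696]
195 [(210, 177, 26), (211, 220, 17), (212, 211, -10), (216, 180, -34), (217, 127, -52), (218, 75, -35), (220, 66, 37), (221, 131, 60), (222, 187, 37), (223, 205, 9), (228, 214, 11), (244, 216, -14), (245, 195, -27), (246, 160, -27), (247, 141, -18), (248, 124, -15), (249, 109, -16), (250, 91, -15), (251, 79, -9)]
315 [(211, 150, 24), (212, 191, 28), (216, 202, -14), (217, 176, -42), (218, 117, -52), (219, 72, -27), (221, 74, 41), (222, 144, 60), (223, 195, 33), (229, 223, 19), (230, 246, 14), (244, 236, -19), (245, 211, -29), (246, 178, -35), (247, 140, -31), (248, 115, -18), (249, 102, -11), (250, 92, -10), (251, 81, -9)]
(array([-0.1 ,  0.06,  0.13]), array([-0.01, -0.05, -0.24]))
```

View pics/w6.png

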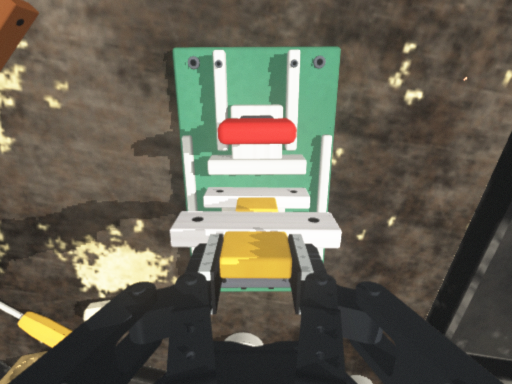

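The second plate is held level over the gap, ahead of the first (first plate at v≈190–215, jaw edge v≈173). It is about 25.7 mm behind the bed origin, so I nudge it 0.7 mm and lower.

>>> jog_arm:
  motion:
    - [[-0.07,0.05,3],[0,0,0]]
    - [[-0.07,0.05,6],[0,0,0]]
    - [[-0.07,0.05,8],[0,0,0]]
    - [[-0.07,0.05,9],[0,0,0]]
    - [[-0.07,0.05,9.7],[0,0,0]]
    - [[-0.07,0.05,10],[0,0,0]]
    - [[-0.07,0.05,10.1],[0,0,0]]
    - [[-0.07,0.05,10.2],[0,0,0]]
    - [[-0.07,0.05,10.2],[0,0,0]]

```text
time_s: 13.37
ee_pos: [0.5645, 0.2167, 0.0512]
ee_rot: [-0.282, 3.127, 0.001]
contact_force: [-0.7, 0.1, -1.9]
gripper_width: 0.41
grip_force: 41.3
```

>>> jog_arm:
  motion:
    - [[0,0,0.1],[0,0,0]]
    - [[0,0,0.15],[0,0,0]]
    - [[0,0,0.15],[0,0,0]]
    - [[0,0,0.15],[0,0,0]]

```text
time_s: 13.7
ee_pos: [0.5636, 0.2166, 0.0486]
ee_rot: [-0.283, 3.128, 0.0]
contact_force: [-0.8, -0.6, -1.8]
gripper_width: 0.407
grip_force: 41.4
```

>>> jog_arm:
  motion:
    - [[0,0,0.05],[0,0,0]]
    - [[0,0,0.1],[0,0,0]]
    - [[0,0,0.15],[0,0,0]]
    - [[0,0,0.15],[0,0,0]]
    - [[0,0,0.15],[0,0,0]]

```text
time_s: 14.12
ee_pos: [0.5637, 0.2165, 0.0473]
ee_rot: [-0.283, 3.129, 0.0]
contact_force: [-1.5, 0.5, 2.0]
gripper_width: 0.407
grip_force: 41.7
```

>>> jog_arm:
  motion:
    - [[0,0,0],[0,0,0]]
    - [[0,0,0],[0,0,0]]
    - [[0,0,0],[0,0,0]]
    - [[0,0,0],[0,0,0]]
    - [[0,0,0],[0,0,0]]
    - [[0,0,-3],[0,0,0]]
    - [[0,0,-6],[0,0,0]]
    - [[0,0,-9],[0,0,0]]
    - [[0,0,-12],[0,0,0]]
    - [[0,0,-12],[0,0,0]]
    - [[0,0,-12],[0,0,0]]
  gripper: 1

```text
time_s: 15.03
ee_pos: [0.5652, 0.2169, 0.1698]
ee_rot: [-0.282, 3.123, 0.001]
contact_force: [-1.0, 0.2, -0.5]
gripper_width: 0.997
grip_force: 0.0
```

Run:
```python
from h import *
np.set_printoptions(precision=4,suppress=True)
c=imaging.calibration("wrist");ob=telemetry.get_obs();im=imaging.capture("wrist")[:,:,::-1].copy();cv2.imwrite("pics/w7.png",im)
ox,oy,yaw=np.load("bed.npy");o=np.array([ox,oy]);e=np.array([np.cos(yaw),np.sin(yaw)]);o=o+.0145*e;n=np.array([-e[1],e[0]])
w=lambda x,y,z:proj(c,[*(o+x*e+y*n),z])[0]
g=cv2.cvtColor(im,cv2.COLOR_BGR2GRAY).astype(int)
print("exp p2 near foot,top near,far",w(-.031,.03,.01),w(-.031,.03,.038),w(-.019,.03,.038),"p1",w(-.014,.03,.038),w(-.002,.03,.038),"jaw",w(-.035,.03,.036))
for y in(-.03,.03):
    u=int(w(-.02,y,.038)[0]);p=g[:,u-3:u+4].mean(1);d=np.gradient(p);print(u,[(v,int(p[v]),int(d[v])) for v in range(140,230) if abs(d[v])>9])
H,S,V=cv2.split(cv2.cvtColor(im,cv2.COLOR_BGR2HSV));m=(H>14)&(H<34)&(S>130)&(V>110);m[:,:200]=0;m[:,310:]=0;m[240:]=0
for b in blobs(m,60): print("yel",b[0],b[1],b[2])
print("exp tab1,2 top",w(-.008,0,.068),w(-.025,0,.068))
print(ob["ee_pos"],"behind handle",goto([*(o-.125*e),.17],10.45),goto([*(o-.125*e),.17],100.45))
```

```text
exp p2 near foot,top near,far [282.7809 162.0248] [285.3666 169.1108] [284.9724 180.8916] p1 [284.8113 185.7058] [284.432  197.0401] jaw [285.2981 164.5854]
223 [(140, 200, 9), (141, 203, -12), (142, 174, -38), (143, 127, -33), (144, 107, -11), (146, 108, 14), (147, 134, 21), (148, 152, 17), (149, 169, 12), (150, 176, 12), (151, 194, 28), (152, 233, 25), (164, 240, -31), (165, 185, -43), (167, 183, 21), (168, 196, 18), (169, 219, 25), (170, 247, 16), (175, 223, -11), (180, 195, -31), (181, 149, -27), (183, 156, 11), (185, 169, 16), (186, 195, 21), (195, 212, -13), (196, 188, -22), (197, 168, -11), (205, 171, 14), (206, 196, 14)]
285 [(141, 222, -24), (142, 182, -35), (143, 150, -18), (146, 152, 10), (147, 166, 11), (150, 178, 11), (151, 199, 27), (152, 233, 22), (164, 233, -31), (165, 182, -30), (167, 191, 11), (169, 201, 23), (170, 243, 24), (180, 249, -18), (181, 213, -43), (182, 162, -14), (183, 184, 16), (185, 202, 19), (186, 235, 23), (196, 249, -18), (197, 213, -43), (198, 161, -30)]
yel [254.3302 189.3266] 1390 ((255.0, 189.0), (40.0, 36.0), 0.0)
exp tab1,2 top [254.4375 202.8185] [254.3921 184.8961]
[0.5652 0.2169 0.1698] behind handle (array([10.06, -0.15, -0.28]), array([ 0.06,  0.06, 89.87])) (array([10.06, -0.15, -0.28]), array([ 0.  ,  0.07, -0.13]))
```

Predicted and measured edges agree: plate 2 spans −31 to −19 mm and plate 1 spans −14 to −2 mm, both upright. Shutting the gripper and going behind the handle.

>>> jog_arm:
  motion:
    - [[4,-0.1,0],[0,0,0]]
    - [[8,-0.1,0],[0,0,0]]
    - [[10,-0.1,0],[0,0,0]]
    - [[10,-0.1,0],[0,0,0]]
    - [[10,-0.1,0],[0,0,0]]
    - [[10,-0.1,3],[0,0,0]]
    - [[10,-0.1,6],[0,0,0]]
    - [[10,-0.1,8],[0,0,0]]
    - [[10,-0.1,9.5],[0,0,0]]
    - [[10,-0.1,10.3],[0,0,0]]
    - [[10,-0.1,10.3],[0,0,0]]
    - [[10,-0.1,10.3],[0,0,0]]
  gripper: -1
  grip_force: 20

```text
time_s: 16.08
ee_pos: [0.4657, 0.1976, 0.0635]
ee_rot: [0.282, -3.128, 0.0]
contact_force: [0.3, 0.3, 0.3]
gripper_width: -0.001
grip_force: 0.0
```

>>> jog_arm:
  motion:
    - [[-0.5,0,0],[0,0,0]]
    - [[-1,0,0],[0,0,0]]
    - [[-1.5,0,0],[0,0,0]]
    - [[-2,0,0],[0,0,0]]
    - [[-2.3,0,0],[0,0,0]]
    - [[-2.5,0,0],[0,0,0]]
    - [[-2.5,0,0],[0,0,0]]

```text
time_s: 16.67
ee_pos: [0.4905, 0.2021, 0.064]
ee_rot: [-0.282, 3.128, 0.0]
contact_force: [-0.6, 0.0, -0.5]
gripper_width: 0.0
grip_force: 0.0
```

>>> jog_arm:
  motion:
    - [[-0.15,0,0],[0,0,0]]
    - [[-0.3,0,0],[0,0,0]]
    - [[-0.45,0,0],[0,0,0]]
    - [[-0.6,0,0],[0,0,0]]
    - [[-0.75,0,0],[0,0,0]]
    - [[-0.8,0,0],[0,0,0]]

```text
time_s: 17.17
ee_pos: [0.4973, 0.2034, 0.0636]
ee_rot: [0.283, -3.127, 0.0]
contact_force: [-4.8, 0.0, 2.8]
gripper_width: 0.004
grip_force: 2.6
```

>>> jog_arm:
  motion:
    - [[-0.1,0,0],[0,0,0]]
    - [[-0.2,0,0],[0,0,0]]
    - [[-0.3,0,0],[0,0,0]]
    - [[-0.4,0,0],[0,0,0]]

```text
time_s: 17.5
ee_pos: [0.5009, 0.2041, 0.0636]
ee_rot: [0.283, -3.126, 0.0]
contact_force: [-6.5, -1.0, 3.9]
gripper_width: -0.002
grip_force: 3.3
```

>>> jog_arm:
  motion:
    - [[-0.1,0,0],[0,0,0]]
    - [[-0.2,0,0],[0,0,0]]
    - [[-0.3,0,0],[0,0,0]]
    - [[-0.3,0,0],[0,0,0]]

```text
time_s: 17.83
ee_pos: [0.5022, 0.2043, 0.0636]
ee_rot: [0.282, -3.122, 0.002]
contact_force: [-12.9, -2.0, 10.9]
gripper_width: 0.003
grip_force: 6.7
```

>>> jog_arm:
  motion:
    - [[-0.1,0,0],[0,0,0]]
    - [[-0.2,0,0],[0,0,0]]
    - [[-0.2,0,0],[0,0,0]]

```text
time_s: 18.08
ee_pos: [0.5022, 0.2043, 0.0636]
ee_rot: [0.282, -3.116, 0.003]
contact_force: [-21.1, -4.9, 17.0]
gripper_width: 0.003
grip_force: 11.0
```

The TCP stalls at x = 0.5022 while the force rises to 21 N, so the pack is pressed. A short hold, then back off and up.

>>> jog_arm:
  motion:
    - [[0,0,0],[0,0,0]]
    - [[0,0,0],[0,0,0]]
    - [[0,0,0],[0,0,0]]
    - [[1,0,0],[0,0,0]]
    - [[2,0,0],[0,0,0]]
    - [[3,0,0],[0,0,0]]
    - [[3,0,0],[0,0,0]]
    - [[3,0,-3],[0,0,0]]
    - [[3,0,-7],[0,0,0]]
    - [[3,0,-10.5],[0,0,0]]
    - [[3,0,-10.5],[0,0,0]]
    - [[3,0,-10.5],[0,0,0]]

```text
time_s: 19.08
ee_pos: [0.4794, 0.2002, 0.1723]
ee_rot: [-0.282, 3.121, 0.002]
contact_force: [-0.6, -0.5, -0.0]
gripper_width: 0.001
grip_force: 0.0
```

>>> jog_arm:
  motion:
    - [[-4,0,0],[0,0,0]]
    - [[-7,0,0],[0,0,0]]
    - [[-7,0,0],[0,0,0]]
    - [[-7,0,0],[0,0,0]]
    - [[-7,0,0],[0,0,0]]

```text
time_s: 19.5
ee_pos: [0.545, 0.212, 0.1669]
ee_rot: [0.282, -3.126, 0.001]
contact_force: [0.2, 0.3, 0.7]
gripper_width: 0.001
grip_force: 0.0
```

Run:
```python
from h import *
np.set_printoptions(precision=4,suppress=True)
c=imaging.calibration("wrist");ob=telemetry.get_obs();im=imaging.capture("wrist")[:,:,::-1].copy();cv2.imwrite("pics/w8.png",im)
ox,oy,yaw=np.load("bed.npy");o=np.array([ox,oy]);e=np.array([np.cos(yaw),np.sin(yaw)]);o=o+.0145*e;n=np.array([-e[1],e[0]])
f=lambda uv,z:(lambda w:np.c_[(w-o)@e,(w-o)@n])(back(c,uv,z)[:,:2])
w=lambda x,y,z:proj(c,[*(o+x*e+y*n),z])[0]
g=cv2.cvtColor(im,cv2.COLOR_BGR2GRAY).astype(int)
for s in(11,12,13,14): print(s,"jaw",w(-.035+s/1e3,.03,.036)[1],"p2 near,far",w(-.035+s/1e3,.03,.038)[1],w(-.023+s/1e3,.03,.038)[1],"p1 far",w(-.011+s/1e3,.03,.038)[1])
for y in(-.03,.03):
    u=int(w(-.02,y,.038)[0]);p=g[:,u-3:u+4].mean(1);d=np.gradient(p);print(u,[(v,int(p[v]),int(d[v])) for v in range(140,230) if abs(d[v])>9])
print(ob["ee_pos"],ob["contact_force"])
H,S,V=cv2.split(cv2.cvtColor(im,cv2.COLOR_BGR2HSV));m=((H<8)|(H>172))&(S>130)&(V>90)
for b in blobs(m,200): print("red",b[0],b[2],"handle far edge x",f([(b[0][0],b[2][0][1]+min(b[2][1])/2)],.088))
m=(H>14)&(H<34)&(S>130)&(V>110);m[:,:200]=0;m[:,310:]=0;m[250:]=0
for b in blobs(m,60): print("yel",b[0],b[1],b[2])
print("exp tabs far top",w(.001,.0,.068),"near foot",w(-.023,0,.038))
```

```text
11 jaw 197.39762752394014 p2 near,far 198.1056172379539 209.28136684221082 p1 far 220.16949726290872
12 jaw 198.33488770448412 p2 near,far 199.0482011032145 210.1995494694697 p1 far 221.06421406594458
13 jaw 199.270104993227 p2 near,far 199.98871709527594 211.11574398900385 p1 far 221.95701847723043
14 jaw 200.20328106852202 p2 near,far 200.92716698986004 212.0299519595892 p1 far 222.8478596747372
225 [(140, 215, 11), (141, 231, 9), (148, 221, -18), (149, 189, -44), (150, 133, -45), (151, 98, -28), (152, 77, -13), (155, 87, 13), (156, 103, 10), (177, 114, 10), (178, 134, 16), (179, 148, 14), (180, 162, 13), (181, 174, 9), (184, 195, 25), (185, 235, 25), (197, 236, -16), (199, 248, 17), (203, 236, -9), (208, 221, -10), (219, 223, -12), (220, 199, -21), (221, 180, -11), (227, 179, 13), (228, 204, 15)]
285 [(149, 205, -26), (150, 166, -43), (151, 118, -36), (152, 93, -14), (175, 122, 11), (176, 140, 14), (177, 151, 12), (178, 166, 12), (184, 201, 26), (185, 237, 22), (196, 247, -10), (197, 228, -14), (198, 218, 9), (199, 248, 17), (219, 252, -10), (220, 230, -36), (221, 179, -33)]
[0.545  0.212  0.1669] [0.1947 0.3007 0.7187]
red [255.5926 163.1352] ((255.42977905273438, 162.63763427734375), (25.79573631286621, 69.1158447265625), 88.9583740234375) handle far edge x [[-0.062  -0.0002]]
yel [255.9984 216.7753] 1215 ((256.0, 216.5), (33.0, 38.0), 90.0)
exp tabs far top [255.8394 235.0266] near foot [255.7501 199.0959]
```

Run:
```python
from h import *
from plant import close_job
c=imaging.calibration("top");im=imaging.capture("top")[:,:,::-1].copy()
H,S,V=cv2.split(cv2.cvtColor(im,cv2.COLOR_BGR2HSV));m=(H>15)&(H<32)&(S>170)&(V>120);m[:155]=0;m[210:]=0;m[:,:250]=0;m[:,320:]=0
y=[(b[0],b[1],back(c,b[0],.064)[0]) for b in blobs(m,8)];print(y)
if len(y)==1 and abs(y[0][2][0]-.6258)<.004: print(close_job())
```

```text
[(array([288.5952381 , 171.23809524]), np.int32(42), array([ 0.62538722, -0.16379602,  0.064     ]))]
the job is handed in; nothing more can be done
None
```

The job is handed in at about 19.6 s. Two plates are clamped tight between jaw and block: the push stalled at about 21 N and the last image shows no gaps. The third plate still stands in the rack; I did not re-measure the block's gap to the end stop or the bystanders.

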